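Open the latched steel case and stand the patina bottle in it

TASK

The small brown bottle belongs in the grey steel case. Lift the paddle handle on the front of the case's lid to withdraw its bolt, swing the lid right back past upright so that it stands open, then stand the bottle upright, gently and wholly on the round rubber mat in the empty bay inside. Leave the tin in the other bay where it is, keep the bottle upright, do not push the cream bottle and the cream jar about, and leave the lid open.

Things in the scene. Friction and masses are not known exactly. Their poses are not given: they have to be found in the camera images.
- case: grey steel case fixed to the bench, 170 (x) x 270 (y) x 90 mm high, 101 mm with lid; walls and floor 4 mm; origin: centre of its underside; -x its front (paddle), +x its lid hinge, z up. Inside, a 4 mm divider, top 50 mm above the bench, at y = 0 makes two bays of 162 x 129 mm centred at y = +66 and -66 mm. A flat foot sticks out 17 mm on each side
- lid (a joint): lid angle in rad: 0 closed, grows as the front edge rises, pi/2 upright, stop at 1.8 (leaning back, open). 10 mm plate, 0.45 kg; a friction hinge (0.6 N m) holds it at any angle; about 6 N at its front edge lifts it. Locked until the paddle is lifted to about 0.4 rad; once ajar it may be let go. A level push on its edge jams below about 0.9 rad: raise it by the paddle first
- lid_hinge (a point): middle of the lid's hinge line, fixed on the case at its x = +89 mm, z = 94 mm; the hinge line runs along the case's y
- lid_edge (a point): middle of the lid's front edge, moves with the lid; 178 mm from the hinge line. Under the lid, in the middle (50 mm wide), a bolt housing hangs 18 mm below it, from 22 to 68 mm behind this edge, with the bolt in front of it
- paddle (a joint): angle of the paddle handle in rad relative to the lid: 0 at rest, parallel to the lid; grows as its free front end is lifted; stop at 0.75. It draws the hidden bolt: the lid is free from about 0.4. A light spring (1 N at rest to 4 N at the stop, at the grip) returns it
- paddle_grip (a point): point to grip the paddle, mid width and thickness, moves with it; about 115 mm above the bench when closed. Steel plate 40 mm wide (case's y), 6 mm thick; pivot 60 mm behind this point, at the case's x = -51, z = 115 mm when closed; free end 24 mm in front. The lid's edge is 22 mm behind: nothing lies beside or below, fingers can straddle the width from above or hook under
- bottle_mid (a point): centre (half-way up, 38 mm) of the small brown glass bottle with black cap: body 42 mm in diameter, narrower neck, 76 mm high, 0.08 kg; stands upright on the bench at the robot's left; z up. A larger cream bottle also stands about: not that one
- mat: round black rubber mat, 80 mm in diameter, 3 mm thick, fixed on the floor of the bay without the tin (left or right); origin: centre of its underside, 4 mm above the bench (its top 7 mm above the bench)
- tin_mid (a point): centre of the round aluminium tin, 76 mm in diameter, 32 mm high, that stands in the other bay
- rinse: cream plastic bottle, 70 mm wide, 124 mm high; bystander; origin: centre of its underside
- jar: cream lidded jar, 86 mm wide, 94 mm high; bystander; origin: centre of its underside

How it is judged (in metres and radians):
On the way, in this order (a step that is already met when the one before it is completed fails the run):
1. the paddle is lifted and the bolt withdrawn (value of joint paddle above 0.38 rad), for 0.05 s.
2. the lid is swung back past upright while the bottle still stands outside the case (value of joint lid above 1.6 rad and horizontal distance between bottle_mid and mat above 0.1 m), for 0.1 s.
At the end, for the whole second after the job is handed in: The lid stands open past upright (above 1.57 rad), the bottle stands upright (within 0.08 rad) and at rest on the rubber mat, its axis within 22 mm of the mat's centre, and the tin is within 15 mm of where it stood (value of joint lid above 1.57 rad and horizontal distance between bottle_mid and mat below 0.022 m and z of bottle_mid in the frame of mat between 0.036 and 0.046 m and angle between bottle_mid's own z axis and vertical below 0.08 rad and linear speed of bottle below 0.02 m/s and distance of tin_mid from where it was at the start of the episode below 0.015 m); the robot touches nothing.
It fails at once if the bottle is tipped by more than 35 degrees (angle between bottle_mid's own z axis and vertical above 0.61 rad).
It fails at once if the bottle is set down or knocked hard (over 40 N against the case or mat) (contact force between bottle and mat above 40 N or contact force between bottle and case above 40 N).
It fails at once if the tin is pushed about (over 15 mm) (distance of tin_mid from where it was at the start of the episode above 0.015 m).
It fails at once if a bystander (cream bottle or cream jar) is moved over 30 mm (distance of any of rinse, jar from where it was at the start of the episode above 0.03 m).
It also fails if it takes over 67 s, if anything falls off the work surface, if the arm or the gripper's body presses on something with over 40 N, if the wrist force passes 120 N, or if a joint passes its speed limit or range.

ROBOT

A 6-joint arm with a two-finger parallel gripper is mounted at the origin on a cart in front of the work surface, level with it; the furniture and walls round the work are solid. World frame = base frame: x ahead of the robot, y to its left, z up, the work surface at z = 0. Lengths are in mm, angles in rad, forces in N, time in s.
With the tool pointing down it reaches from about 250 to 725 mm from the base axis. Payload 4 kg.
Tool frame: the origin (TCP) lies at the very end of the fingers, on their centre line; the grasp point (between the pads) lies 19 mm behind it; z points along the fingers, y is the direction in which the jaws open and shut (so a half turn about z gives the same grasp; the last joint's range is limited). The gripper opens to 85 mm and grips with 20 to 120 N. Pads are 22 mm wide; open, the fingers measure 114 mm over their backs; the gripper's body (76 mm by 85 mm) begins 54 mm behind the grasp point. The pads swing forward as they close: fully open they stand 13 mm farther back than shut.
Start: joints at [1.222, 0.241, 0.005, 1.335, 0, 1.571], TCP at [170.883, 469.892, 231.306] pointing down, gripper open.
Joint ranges: [-2.72, 2.72], [-1.05, 1.87], [-1.09, 1.28], [-1.99, 2.15], [-1.42, 1.44], [-3.14, 3.14]. Speed limits (rad/s): [2.79, 2.79, 3.14, 3.14, 3.14, 3.14].

INTERFACE

Orientations are given as a unit quaternion [w, x, y, z].
In Python, from bench import sense, cams, robot, finder gives the robot as it stands.
- The arm moves only by the tool move_arm, never from a script. Its argument "moves" is a list of rows, each a list of 6 numbers: the shift along the tool's x, y, z in m, then the turn, a rotation vector about the tool's x, y, z in degrees. In form: [[dx, dy, dz, wx, wy, wz], ...]. A call has 1 to 20 rows; each row is the pose to reach, as a shift and turn from the pose commanded when the call began, along the tool's axes at that moment; what a row does not reach only later rows make up. A row lasts 1/8 s, in which the tool goes at most 62.5 mm and 10.7 degrees, less where a joint would pass 70% of its speed; a pose out of reach is approached as far as the arm can. A call with a gripper value outside its range is refused whole. "claw" is the opening, from 0 (shut) to 1 (fully open), set as the call begins (left out, the last holds). The fingers move at their own pace and stop on an object; "grip_force" is the grip in N (left out, the last holds). Time passes only in rows, so rows that repeat a pose let the fingers close. It gives the time, the measured TCP pose, the force and the opening at its end, in the units of the state.
- sense(): the state, without advancing time (a new reading comes with each control period).
- cams.read_camera(name): name is "scene" or "top" or "wrist"; returns a dict with "color" (384x512x3 uint8, red, green, blue), "fx", "fy", "cx", "cy" (pixels), "view" (4x4, takes a point from world to camera coordinates); the wrist camera has in their place "hand_eye" (4x4, takes a point from camera to tool coordinates, whose origin is the TCP and whose axes are the flange's). Camera axes: x right, y down, z forward; pixel columns grow to the right and rows downward; lengths in mm; the calibration is good to about 2 mm. A picture is of the moment at which its call begins: read the wrist's pose just before it. There is no depth.
- robot.hand_in(): hands the job in, once; it reports no verdict.
Trained networks look in the newest picture that a camera, given by its name, has taken for a name from the list of things; names that differ only in an ending like _2 or _b are one class to them, and where a whole thing is asked for, a point or a joint stands for the part that bears it (a point fixed in the world has none). Each returns a list of dicts, best first, with "p" (0 to 1); they miss things now and then, are a little off and sometimes report something else, mostly with a low value. They report only what shows in the picture. A call takes as long as a camera call.
- finder.recognise(camera, label): "point" ([column, row] in pixels, amid what is visible of it).
- finder.place_of(camera, label): "point" ([column, row] in pixels: a listed point, or the origin of a listed thing).
The state is a dict: "time_s": time; "joints": joint angles; "qvel": joint speeds; "joint_efforts": joint torques, N m; "position": TCP position; "ee_rot": TCP orientation; "ft_force": force on the tool from outside, world axes, zero at the start; "ft_torque": the same for the moment, N m; "finger_gap": finger opening in mm.
Only numpy, scipy, OpenCV 4.12 (cv2) and the standard library are available. Lean on these libraries where they do the work, as an engineer would, in place of code of your own. Each camera call takes 0.05 s, during which the arm holds its last target.

## Working session

There is one attempt and no reset: what is moved stays moved. The work goes in short steps, Python scripts to look and compute and a tool call to move; the robot and the scene stay as the last step left them, time stands still between calls to the robot, and variables do not carry over. Pictures are saved under pics/ and viewed, and the job is handed in when it is done.

Besides the shell and the picture viewer there is one more tool, called after ">>>" in YAML: its name, and indented under it one key for each argument. move_arm: Moves the arm, as the interface text tells. Its arguments: {"type":"object","properties":{"moves":{"type":"array","items":{"type":"array","items":{"type":"number"}}},"claw":{"type":"number"},"grip_force":{"type":"number"}},"required":["moves"]}

```bash
ls; mkdir -p pics; python3 - <<'E'
from bench import sense, cams, robot, finder
import cv2
s=sense(); print(s)
for n in ("scene","top","wrist"):
    c=cams.read_camera(n); cv2.imwrite(f"pics/{n}0.png",c["color"][:,:,::-1])
    print(n,c["fx"],c["fy"],c["cx"],c["cy"],c.get("view",c.get("hand_eye")))
    for l in ("case","lid_hinge","lid_edge","paddle_grip","bottle_mid","mat","tin_mid","rinse","jar"):
        print(l,[(d["point"],round(d["p"],2)) for d in finder.place_of(n,l)[:2]])
E
```

```text
pics
{'time_s': 0.0, 'joints': array([1.22198963e+00, 2.41448385e-01, 3.74769202e-03, 1.33521034e+00,
       2.03184577e-05, 1.57083642e+00]), 'qvel': array([-3.43944805e-04, -7.98829764e-04, -3.26756116e-04, -2.40739747e-04,
       -2.06372568e-04, -8.34839254e-05]), 'joint_efforts': array([-1.87772516e-04, -3.72311997e+01,  2.52409941e+01,  1.68698811e-02,
        4.63452568e-05, -1.48490575e-06]), 'position': array([170.66872098, 469.30487313, 230.40423751]), 'ee_rot': array([-1.93456513e-04,  1.73540222e-01,  9.84826215e-01, -1.03955283e-03]), 'ft_force': array([ 0.06585354, -0.10171556,  0.68076932]), 'ft_torque': array([0.03606921, 0.01025191, 0.00946122]), 'finger_gap': 85.630373663934}
scene 435.04554193605003 435.04554193605003 256.3910664356578 189.23166712926002 [[ 5.33289330e-01 -8.45623022e-01  2.28953093e-02 -2.91984909e+02]
 [-5.38777793e-01 -3.60395223e-01 -7.61468169e-01  3.82203036e+02]
 [ 6.52166374e-01  3.93747366e-01 -6.47797833e-01  7.72205588e+02]
 [ 0.00000000e+00  0.00000000e+00  0.00000000e+00  1.00000000e+00]]
case [([352.5, 273.3], 0.77)]
lid_hinge [([377.
[... 520 characters left out ...]
00000e+00  1.00000000e+00]]
case [([360.6, 210.8], 0.71)]
lid_hinge [([368.6, 174.3], 0.56)]
lid_edge []
paddle_grip [([360.8, 253.2], 0.58)]
bottle_mid [([168.3, 246.8], 0.72)]
mat []
tin_mid []
rinse [([166.7, 172.3], 0.93)]
jar [([230.5, 151.4], 0.95)]
wrist 337.4122552721175 337.4122552721175 253.89447822491937 196.20543979389652 [[ 1.29687912e-04 -9.58377195e-01 -2.85505053e-01  7.14090478e+01]
 [ 9.99999982e-01  8.53098766e-05  1.67873979e-04  1.42832965e-01]
 [-1.36530192e-04 -2.85505070e-01  9.58377189e-01 -1.42163453e+02]
 [ 0.00000000e+00  0.00000000e+00  0.00000000e+00  1.00000000e+00]]
case []
lid_hinge []
lid_edge []
paddle_grip []
bottle_mid []
mat []
tin_mid []
rinse []
jar []
```

View pics/scene0.png

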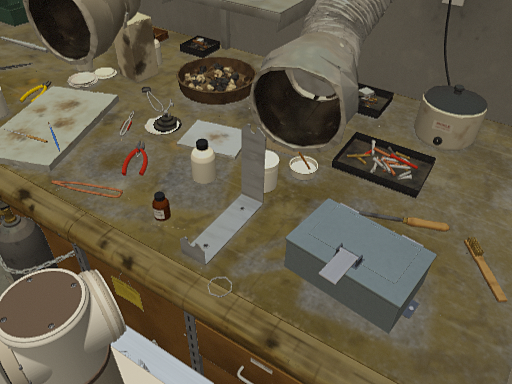

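View pics/top0.png

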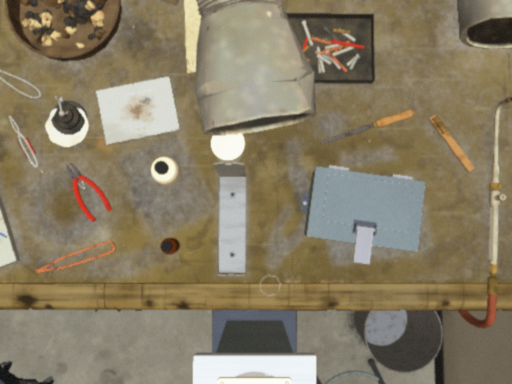

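```bash
cat > h.py <<'E'
from bench import sense, cams, robot, finder
import numpy as np, cv2
from scipy.spatial.transform import Rotation as R
def rot(q): return R.from_quat([q[1],q[2],q[3],q[0]])
def ray(c,p,s=None):
    d=np.array([(p[0]-c["cx"])/c["fx"],(p[1]-c["cy"])/c["fy"],1.])
    if "view" in c:
        V=np.array(c["view"]);return -V[:3,:3].T@V[:3,3],V[:3,:3].T@d
    H=np.array(c["hand_eye"]);M=rot(s["ee_rot"]).as_matrix()
    return M@H[:3,3]+s["position"],M@H[:3,:3]@d
def atz(c,p,z,s=None):
    o,d=ray(c,p,s);return o+d*(z-o[2])/d[2]
def proj(c,P,s=None):
    P=np.asarray(P,float)
    if "view" in c: V=np.array(c["view"]);q=V[:3,:3]@P+V[:3,3]
    else:
        H=np.array(c["hand_eye"]);M=rot(s["ee_rot"]).as_matrix()
        q=H[:3,:3].T@(M.T@(P-s["position"])-H[:3,3])
    return np.array([c["fx"]*q[0]/q[2]+c["cx"],c["fy"]*q[1]/q[2]+c["cy"]])
def tri(rays):
    A=0;b=0
    for o,d in rays:
        d=d/np.linalg.norm(d);P=np.eye(3)-np.outer(d,d);A=A+P;b=b+P@o
    return np.linalg.solve(A,b)
def local(target,s=None):
    "world target -> tool shift m"
    s=s or sense();return rot(s["ee_rot"]).inv().apply(np.asarray(target)-s["position"])/1000
E
python3 - <<'E'
from h import *
S=cams.read_camera("scene");T=cams.read_camera("top")
for l,zz in (("case",0),("lid_hinge",94),("lid_edge",96),("paddle_grip",115),("bottle_mid",38),("rinse",0),("jar",0)):
    r=[]
    for n,c in (("scene",S),("top",T)):
        f=finder.place_of(n,l)
        if f: r.append(ray(c,f[0]["point"])); print(l,n,atz(c,f[0]["point"],zz).round(0),f[0]["p"])
    if len(r)==2: print("   tri",tri(r).round(1))
t=cv2.resize(T["color"][140:300,120:440,::-1],None,fx=2.5,fy=2.5,interpolation=cv2.INTER_CUBIC);cv2.imwrite("pics/topz.png",t)
E
```

```text
case scene [ 530. -276.    0.] 0.65
case top [ 529. -279.    0.] 0.67
   tri [ 528.3 -277.3    2.3]
lid_hinge scene [ 606. -289.   94.] 0.8
lid_hinge top [ 605. -285.   94.] 0.91
   tri [ 605.8 -287.    92.5]
lid_edge scene [ 443. -263.   96.] 0.91
lid_edge top [ 448. -264.   96.] 0.82
   tri [ 447.7 -263.4   91.2]
paddle_grip scene [ 422. -261.  115.] 0.6
paddle_grip top [ 427. -261.  115.] 0.76
   tri [ 426.8 -260.9  110.6]
bottle_mid scene [443. 229.  38.] 0.59
bottle_mid top [428. 214.  38.] 0.64
   tri [427.9 211.4  58.1]
rinse scene [623. 224.   0.] 0.55
jar scene [693.  71.   0.] 0.79
jar top [688.  67.   0.] 0.9
   tri [686.8  66.7   6.3]
```

View zooms.

View pics/topz.png

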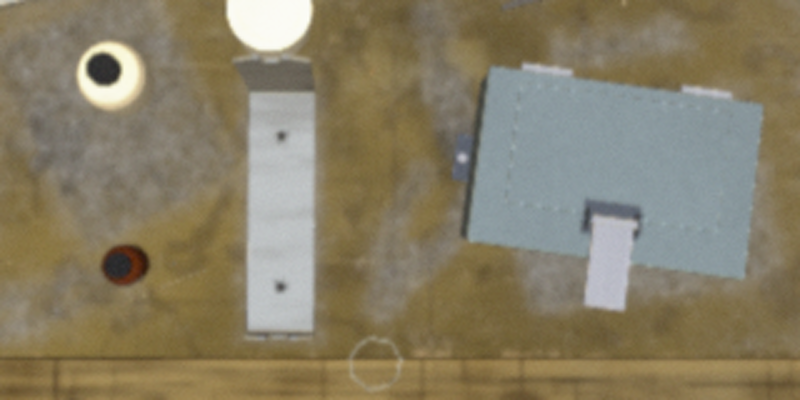

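```bash
python3 - <<'E'
from h import *
S=cams.read_camera("scene")
t=cv2.resize(S["color"][120:340,140:450,::-1],None,fx=2.5,fy=2.5,interpolation=cv2.INTER_CUBIC);cv2.imwrite("pics/scz.png",t)
E
```

```text
(no output)
```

View pics/scz.png

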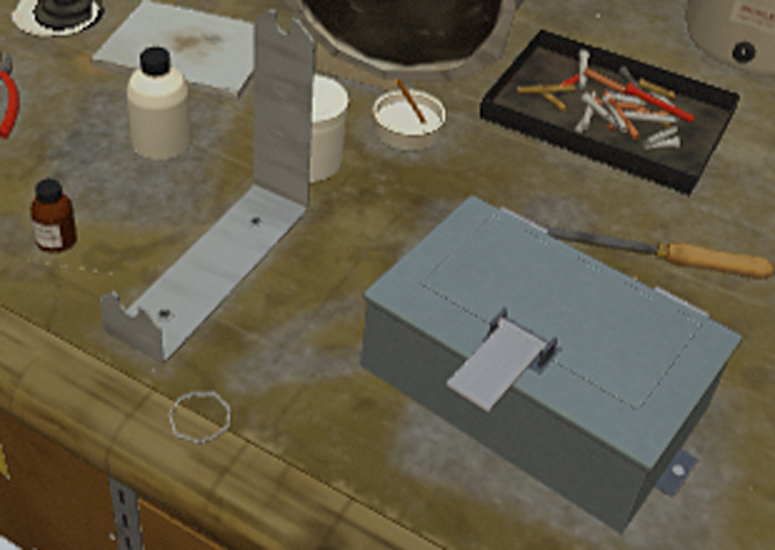

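```bash
python3 - <<'E'
from h import *
from scipy.optimize import least_squares
S=cams.read_camera("scene");T=cams.read_camera("top")
loc=[(89,135,101),(89,-135,101),(-89,-135,101),(-89,135,101)]
tz=[(490,67),(762,103),(745,277),(467,240)]
tp=[(120+a/2.5,140+b/2.5) for a,b in tz]
for p in tp: print(atz(T,p,101).round(1))
# scene corners: zoom back-left(473,197), back-right(740,340), front-right(650,468), front-left(365,297), bottom front-right (627,530)?
sz=[(473,197),(740,340),(650,468),(365,297)]
sp=[(140+a/2.5,120+b/2.5) for a,b in sz]
for p in sp: print('s',atz(S,p,101).round(1))
def W(v,l): 
    c,s=np.cos(v[2]),np.sin(v[2]); return np.array([v[0]+c*l[0]-s*l[1],v[1]+s*l[0]+c*l[1],l[2]])
def mk(full):
  def f(v):
    e=[]
    for l,a,b in zip(loc,tp,sp):
        if full!='s': e+=list(proj(T,W(v,l))-a)
        if full!='t': e+=list(proj(S,W(v,l))-b)
    return e
  return f
for k in ('st','s','t'):
    r=least_squares(mk(k),[530,-277,-.13]); print(k,r.x.round(3),np.round(r.fun,1))
    print('grip',W(r.x,(-111,0,115)),'hinge',W(r.x,(89,0,94)))
# bottle
b=(120+118/2.5,140+265/2.5); print('cap top',atz(T,b,76))
print('base scene',atz(S,(140+54/2.5,120+246/2.5),0))
print('cap scene',atz(S,(140+48/2.5,120+184/2.5),76))
for P in [(428,212,0),(428,212,76),(428,212,38)]: print(proj(S,P),proj(T,P))
E
```

```text
[ 628.2 -151.5  101. ]
[ 593.2 -421.4  101. ]
[ 421.6 -400.   101. ]
[ 457.1 -127.6  101. ]
s [ 627.6 -155.5  101. ]
s [ 586.8 -423.1  101. ]
s [ 419.5 -399.3  101. ]
s [ 454.3 -132.6  101. ]
st [ 5.24149e+02 -2.76519e+02 -1.33000e-01] [ 1.2 -0.8  0.1 -0.8  0.3 -0.5  0.5 -2.5 -0.6  1.5 -0.7  0.4  1.3  1.3
 -0.8 -0.2]
grip [ 414.1335553  -261.76860334  115.        ] hinge [ 612.35988211 -288.34534809   94.        ]
s [ 5.22762e+02 -2.77597e+02 -1.36000e-01] [ 0.4 -0.3  0.9 -1.7 -0.6  1.2 -0.6  0.2]
grip [ 412.79014451 -262.52642064  115.        ] hinge [ 610.93828405 -289.67996178   94.        ]
t [ 5.25075e+02 -2.75121e+02 -1.30000e-01] [ 0.5 -1.1 -0.4 -1.  -1.   1.   0.9  1.1]
grip [ 415.01427798 -260.70868783  115.        ] hinge [ 613.32125692 -286.67678559   94.        ]
cap top [431.61335557 217.55126167  76.        ]
base scene [424.71081657 214.67150554   0.        ]
cap scene [434.68454842 219.64420134  76.        ]
[163.22982596 218.06162801] [174.39167249 246.87277983]
[159.70213178 196.17699819] [169.40926425 247.4648774 ]
[161.50508874 207.36193759] [171.97595412 247.15985807]
```

```bash
python3 - <<'E'
from h import *
s=sense(); t=np.array([409,-261,185])
print(local(t,s))
yaw=-0.133
# target: tool y = case y, z down
M=np.array([[-np.cos(yaw),-np.sin(yaw),0],[-np.sin(yaw),np.cos(yaw),0],[0,0,-1]]).T
M=np.column_stack([[-np.cos(yaw),-np.sin(yaw),0],[-np.sin(yaw),np.cos(yaw),0],[0,0,-1]])
print(np.degrees((rot(s["ee_rot"]).inv()*R.from_matrix(M)).as_rotvec()))
E
```

```text
[-0.47357436 -0.60551565  0.04630687]
[-1.52279272e-04 -1.69572003e-03 -1.23613371e+01]
```

>>> move_arm:
  moves:
    - [-0.03,-0.038,0,0,0,-0.8]
    - [-0.06,-0.076,0,0,0,-1.5]
    - [-0.09,-0.114,0,0,0,-2.3]
    - [-0.12,-0.152,0,0,0,-3.1]
    - [-0.15,-0.19,0,0,0,-3.9]
    - [-0.18,-0.228,0,0,0,-4.6]
    - [-0.21,-0.266,0,0,0,-5.4]
    - [-0.237,-0.303,0,0,0,-6.2]
  claw: 1

```text
time_s: 3.45
position: [290.5, 102.7, 231.6]
ee_rot: [0.001, 0.12, 0.993, 0.0]
ft_force: [0.7, 0.3, 1.0]
finger_gap: 85.5
```

```bash
python3 - <<'E'
from h import *
s=sense(); print(s["joints"],s["position"],s["time_s"]);print(local([409,-261,185],s))
E
```

```text
[ 3.40070798e-01 -1.48585115e-01 -4.06290633e-01  1.31161214e+00
 -1.23029124e-04  5.80022307e-01] [290.4537942  102.72774803 231.64766255] 3.45
[-0.20153087 -0.3251666   0.04668052]
```

>>> move_arm:
  moves:
    - [-0.025,-0.04,0,0,0,-0.8]
    - [-0.05,-0.08,0,0,0,-1.6]
    - [-0.075,-0.12,0,0,0,-2.4]
    - [-0.1,-0.16,0,0,0,-3.2]
    - [-0.125,-0.2,0,0,0,-4]
    - [-0.15,-0.24,0,0,0,-4.8]
    - [-0.175,-0.28,0,0,0,-5.5]
    - [-0.2015,-0.325,0.02,0,0,-6.2]
    - [-0.2015,-0.325,0.046,0,0,-6.2]
    - [-0.2015,-0.325,0.046,0,0,-6.2]
  claw: 1

```text
time_s: 4.7
position: [406.7, -259.1, 183.2]
ee_rot: [-0.002, 0.067, 0.998, 0.001]
ft_force: [0.4, -0.3, 0.1]
finger_gap: 85.7
```

```bash
python3 - <<'E'
from h import *
s=sense();c=cams.read_camera("wrist"); print(s["joints"],s["position"],s["time_s"],c["color"].shape)
f=finder.place_of("wrist","paddle_grip");print(f)
if f: print(atz(c,f[0]["point"],115,s))
f=finder.place_of("wrist","lid_edge");print(f)
if f: print(atz(c,f[0]["point"],96,s))
im=c["color"][:,:,::-1].copy()
for x,y in ((-135,20),(-135,-20),(-60,20),(-60,-20)):
    w=(524.15+.9912*x+.1326*y,-276.5-.1326*x+.9912*y,118);p=proj(c,w,s);cv2.circle(im,tuple(int(v) for v in p),3,(0,0,255),1)
cv2.imwrite("pics/w1.png",im)
E
```

```text
[-5.67244732e-01  2.37176557e-01 -1.27482841e-01  1.21170494e+00
  7.36819971e-05 -4.33769028e-01] [ 406.66422347 -259.05444287  183.18501079] 4.7 (384, 512, 3)
[]
[{'point': [251.5, 246.9], 'p': 0.78}]
[ 441.8079208  -265.43454277   96.        ]
```

View pics/w1.png

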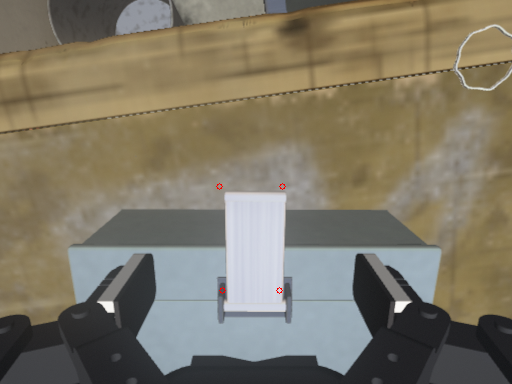

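>>> move_arm:
  moves:
    - [-0.007,0.001,0.02,0,0,0]
    - [-0.007,0.001,0.04,0,0,0]
    - [-0.007,0.001,0.06,0,0,0]
    - [-0.007,0.001,0.075,0,0,0]
    - [-0.007,0.001,0.087,0,0,0]
    - [-0.007,0.001,0.087,0,0,0]

```text
time_s: 5.6
position: [415.1, -259.1, 97.9]
ee_rot: [-0.0, 0.066, 0.998, 0.0]
ft_force: [0.4, -0.5, 0.1]
finger_gap: 85.5
```

```bash
python3 - <<'E'
from h import *
for n in("wrist","scene"):
    c=cams.read_camera(n);im=c["color"][:,:,::-1]
    if n=="scene": im=cv2.resize(im[150:350,230:490],None,fx=3,fy=3)
    cv2.imwrite(f"pics/{n}2.png",im)
E
```

```text
(no output)
```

View pics/wrist2.png

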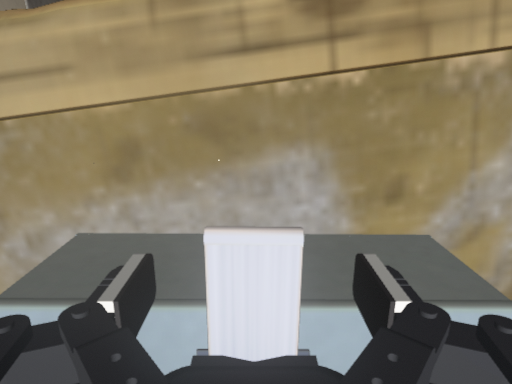

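View pics/scene2.png

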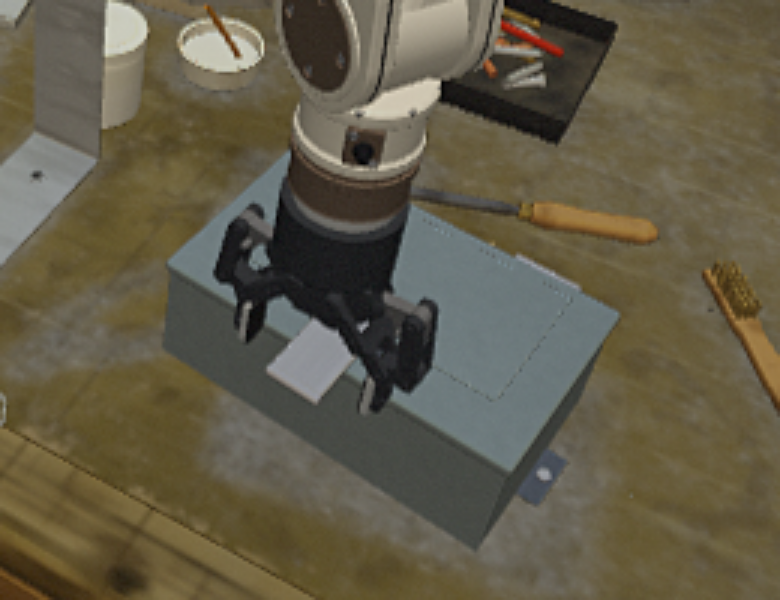

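>>> move_arm:
  moves:
    - [0.004,0,0.004,0,0,0]
    - [0.004,0,0.004,0,0,0]
    - [0.004,0,0.004,0,0,0]
    - [0.004,0,0.004,0,0,0]
    - [0.004,0,0.004,0,0,0]
    - [0.004,0,0.004,0,0,0]
  claw: 0
  grip_force: 35

```text
time_s: 6.45
position: [411.3, -258.9, 94.4]
ee_rot: [-0.0, 0.066, 0.998, -0.0]
ft_force: [-1.6, 0.5, 3.4]
finger_gap: 39.5
```

```bash
python3 - <<'E'
from h import *
s=sense();print(s["ft_force"],s["finger_gap"],s["position"])
# plan: relative to hinge plane. grasp local
cx,cz=528.,0
lx=-( (528-s["position"][0])/.9912 ); print("local x grasp",lx)
r=(-51-lx)   # distance pivot->grasp
print("r",r)
def G(phi,pad):
    # hinge-rel coords, front= -x
    def rr(a,v): c,s_=np.cos(a),np.sin(a); return np.array([c*v[0]+s_*v[1], -s_*v[0]+c*v[1]]) 
    p=np.array([-r*np.cos(pad), r*np.sin(pad)])+np.array([-140,21])
    return rr(phi,p)
g0=G(0,0)
for phi,pad in [(0,.2),(0,.4),(0,.55),(0.05,.6),(.1,.62),(.2,.62),(.35,.62),(.5,.62),(.65,.62),(.8,.62),(.95,.62),(1.1,.62),(1.2,.6),(1.25,.55),(1.3,.5)]:
    d=G(phi,pad)-g0; print(phi,pad,"tool dx,dz",(-d/1000).round(4), "abs",G(phi,pad).round(0))
E
```

```text
[-1.5622899   0.51799072  3.43988544] 39.45021679922572 [ 411.33913296 -258.93445753   94.44882876]
local x grasp -117.69659709903894
r 66.69659709903894
0 0.2 tool dx,dz [-0.0013 -0.0133] abs [-205.   34.]
0 0.4 tool dx,dz [-0.0053 -0.026 ] abs [-201.   47.]
0 0.55 tool dx,dz [-0.0098 -0.0349] abs [-197.   56.]
0.05 0.6 tool dx,dz [-0.0148 -0.0473] abs [-192.   68.]
0.1 0.62 tool dx,dz [-0.0193 -0.0579] abs [-187.   79.]
0.2 0.62 tool dx,dz [-0.0282 -0.0762] abs [-179.   97.]
0.35 0.62 tool dx,dz [-0.0447 -0.1017] abs [-162.  123.]
0.5 0.62 tool dx,dz [-0.0648 -0.1246] abs [-142.  146.]
0.65 0.62 tool dx,dz [-0.0882 -0.1441] abs [-119.  165.]
0.8 0.62 tool dx,dz [-0.1142 -0.16  ] abs [-92. 181.]
0.95 0.62 tool dx,dz [-0.1423 -0.1718] abs [-64. 193.]
1.1 0.62 tool dx,dz [-0.1718 -0.1793] abs [-35. 200.]
1.2 0.6 tool dx,dz [-0.1907 -0.182 ] abs [-16. 203.]
1.25 0.55 tool dx,dz [-0.1976 -0.1834] abs [ -9. 204.]
1.3 0.5 tool dx,dz [-0.2046 -0.1845] abs [ -2. 205.]
```

>>> move_arm:
  moves:
    - [-0.0005,0,-0.007,0,0,0]
    - [-0.0013,0,-0.0133,0,0,0]
    - [-0.003,0,-0.02,0,0,0]
    - [-0.0053,0,-0.026,0,0,0]
    - [-0.0075,0,-0.031,0,0,0]
    - [-0.0098,0,-0.035,0,0,0]
    - [-0.0098,0,-0.035,0,0,0]

```text
time_s: 7.32
position: [419.4, -260.0, 129.3]
ee_rot: [-0.002, 0.066, 0.998, 0.0]
ft_force: [-5.8, -1.5, -4.9]
finger_gap: 39.1
```

```bash
python3 - <<'E'
from h import *
for n in("scene",):
    c=cams.read_camera(n);im=c["color"][:,:,::-1]
    im=cv2.resize(im[150:350,230:490],None,fx=3,fy=3)
    cv2.imwrite(f"pics/{n}3.png",im)
s=sense();print(s["ft_force"],s["ft_torque"],s["finger_gap"],s["position"])
E
```

```text
[-4.84726693 -0.19312949 -4.67695879] [-0.26055918  1.42328326 -0.15259293] 38.88721242176587 [ 419.37187388 -259.98841608  129.26574059]
```

View pics/scene3.png

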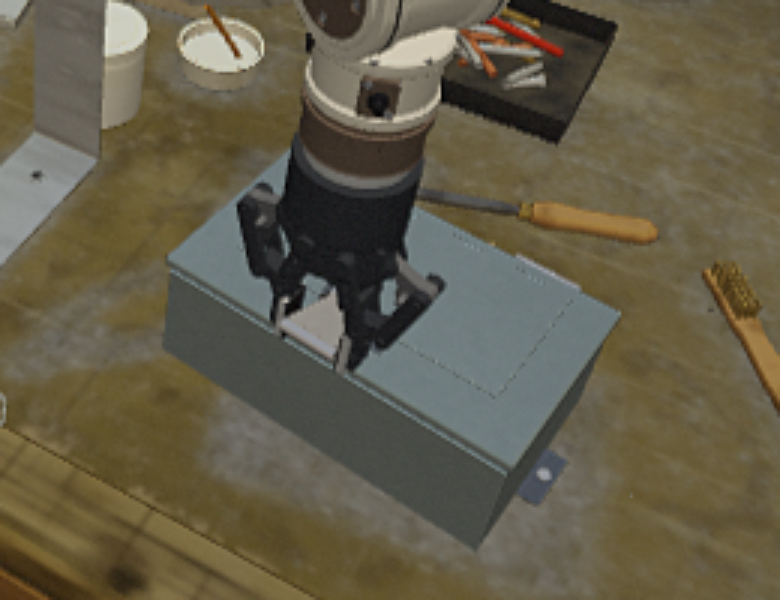

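>>> move_arm:
  moves:
    - [-0.005,0,-0.012,0,0,0]
    - [-0.0095,0,-0.023,0,0,0]
    - [-0.0135,0,-0.032,0,0,0]
    - [-0.0184,0,-0.041,0,0,0]
    - [-0.026,0,-0.054,0,0,0]
    - [-0.035,0,-0.067,0,0,0]
    - [-0.045,0,-0.079,0,0,0]
    - [-0.055,0,-0.09,0,0,0]
    - [-0.055,0,-0.09,0,0,0]

```text
time_s: 8.5
position: [474.6, -267.7, 221.8]
ee_rot: [-0.001, 0.066, 0.998, -0.001]
ft_force: [-8.1, 1.0, 5.3]
finger_gap: 38.6
```

```bash
python3 - <<'E'
from h import *
for n in("scene",):
    c=cams.read_camera(n);im=c["color"][:,:,::-1]
    im=cv2.resize(im[100:350,200:490],None,fx=2.4,fy=2.4)
    cv2.imwrite(f"pics/{n}4.png",im)
s=sense();print(s["ft_force"],s["ft_torque"],s["finger_gap"],s["position"],s["joints"])
E
```

```text
[-7.59759052 -0.45404565  4.55369686] [ 0.0168553   1.88293214 -0.12243957] 39.05052966864782 [ 474.58591195 -267.62102805  221.77179202] [-0.51268078  0.33386725  0.10739556  1.34435916 -0.00139091 -0.37958719]
```

View pics/scene4.png

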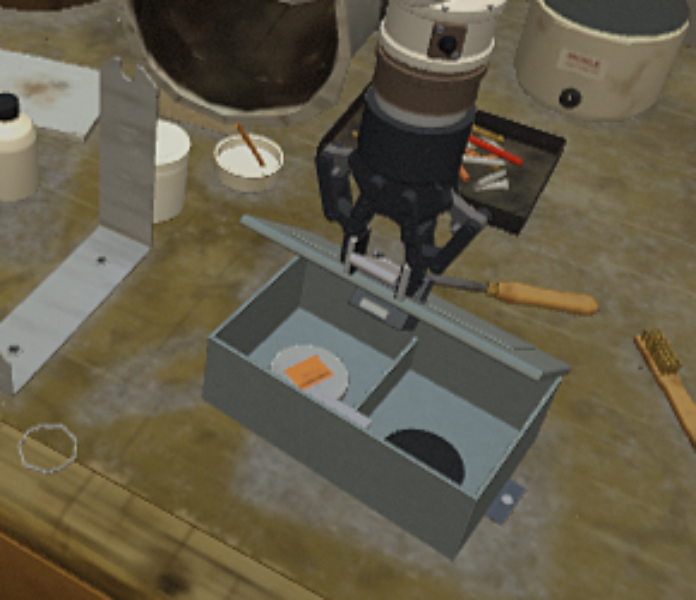

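>>> move_arm:
  moves:
    - [-0.011,0,-0.01,0,0,0]
    - [-0.0234,0,-0.0195,0,0,0]
    - [-0.036,0,-0.028,0,0,0]
    - [-0.0494,0,-0.0354,0,0,0]
    - [-0.063,0,-0.042,0,0,0]
    - [-0.0775,0,-0.0472,0,0,0]
    - [-0.092,0,-0.0515,0,0,0]
    - [-0.107,0,-0.0547,0,0,0]
    - [-0.118,0,-0.057,0,0,0]
    - [-0.118,0,-0.057,0,0,0]

```text
time_s: 9.8
position: [592.9, -283.8, 277.3]
ee_rot: [0.0, 0.066, 0.998, -0.001]
ft_force: [-2.4, -3.5, -1.0]
finger_gap: 39.0
```

```bash
python3 - <<'E'
from h import *
for n in("scene",):
    c=cams.read_camera(n);im=c["color"][:,:,::-1]
    im=cv2.resize(im[60:350,200:490],None,fx=2,fy=2)
    cv2.imwrite(f"pics/{n}5.png",im)
s=sense();print(s["ft_force"],s["ft_torque"],s["finger_gap"],s["position"],s["joints"])
E
```

```text
[-1.39503663 -3.90947695 -1.00034702] [-0.72952617  0.79628777 -0.08844753] 39.11768584794665 [ 592.84258828 -283.85012541  277.28695773] [-4.46112579e-01  5.69201215e-01  6.15135129e-01  1.61474553e+00
 -9.26185205e-04 -3.13255609e-01]
```

View pics/scene5.png

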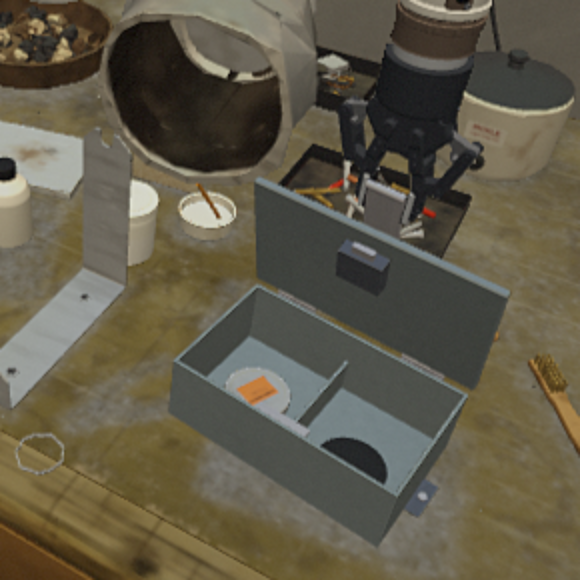

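>>> move_arm:
  moves:
    - [0,0,0,0,0,0]
    - [0,0,0,0,0,0]
    - [0,0,0,0,0,0]
    - [0,0,-0.025,0,0,0]
    - [0,0,-0.05,0,0,0]
    - [0,0,-0.078,0,0,0]
    - [0,0,-0.078,0,0,0]
  claw: 1

```text
time_s: 10.72
position: [593.7, -283.2, 357.3]
ee_rot: [0.003, 0.066, 0.998, -0.001]
ft_force: [0.1, -0.4, 0.3]
finger_gap: 85.6
```

>>> move_arm:
  moves:
    - [0.03,0.02,0,0,0,0]
    - [0.065,0.04,0,0,0,0]
    - [0.1,0.06,0,0,0,0]
    - [0.13,0.07,0.02,0,0,0]
    - [0.13,0.07,0.055,0,0,0]
    - [0.13,0.07,0.095,0,0,0]
    - [0.13,0.07,0.137,0,0,0]
    - [0.13,0.07,0.137,0,0,0]
  claw: 0

```text
time_s: 11.72
position: [469.7, -194.9, 213.2]
ee_rot: [-0.004, 0.066, 0.998, 0.002]
ft_force: [-0.6, 0.5, 0.5]
finger_gap: 0.1
```

```bash
python3 - <<'E'
from h import *
for n in("scene",):
    c=cams.read_camera(n);im=c["color"][:,:,::-1]
    im=cv2.resize(im[60:350,200:490],None,fx=2,fy=2)
    cv2.imwrite(f"pics/{n}6.png",im)
s=sense();print(s["ft_force"],s["ft_torque"],s["finger_gap"],s["position"],s["joints"])
E
```

```text
[-0.44048859 -0.20509456  0.60043544] [ 0.00150735 -0.00973654  0.05545395] 0.12462068189260847 [ 471.57594435 -195.74999906  215.8991841 ] [-3.93579342e-01  2.71940294e-01  6.18801263e-03  1.30917274e+00
  2.11978432e-04 -2.61361850e-01]
```

View pics/scene6.png

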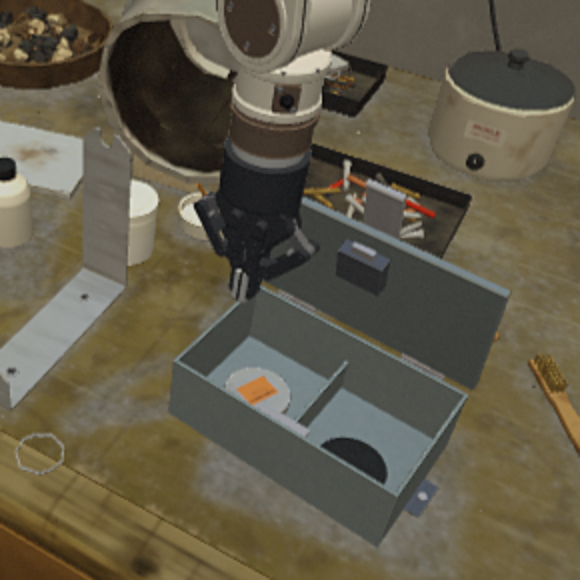

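>>> move_arm:
  moves:
    - [-0.03,0,0,0,0,0]
    - [-0.06,0,0,0,0,0]
    - [-0.08,0,0,0,0,0]
    - [-0.095,0,0,0,0,0]
    - [-0.11,0,0,0,0,0]
    - [-0.122,0,0,0,0,0]
    - [-0.134,0,0,0,0,0]
    - [-0.144,0,0,0,0,0]
    - [-0.153,0,0,0,0,0]
    - [-0.16,0,0,0,0,0]
    - [-0.16,0,0,0,0,0]

```text
time_s: 13.15
position: [632.6, -217.6, 217.2]
ee_rot: [0.001, 0.066, 0.998, 0.0]
ft_force: [-0.9, 0.1, -0.0]
finger_gap: 0.1
```

```bash
python3 - <<'E'
from h import *
for n in("scene",):
    c=cams.read_camera(n);im=c["color"][:,:,::-1]
    im=cv2.resize(im[60:350,200:490],None,fx=2,fy=2)
    cv2.imwrite(f"pics/{n}7.png",im)
s=sense();print(s["ft_force"],s["ft_torque"],s["finger_gap"],s["position"],s["joints"])
E
```

```text
[ 0.59023744  0.12506955 -0.42712148] [-0.01676822 -0.03064448  0.02943406] -0.006604986058011975 [ 632.49502531 -217.43032286  217.03658585] [-3.31510672e-01  5.98127752e-01  5.10145899e-01  1.48167920e+00
  8.81993690e-04 -1.99481401e-01]
```

View pics/scene7.png

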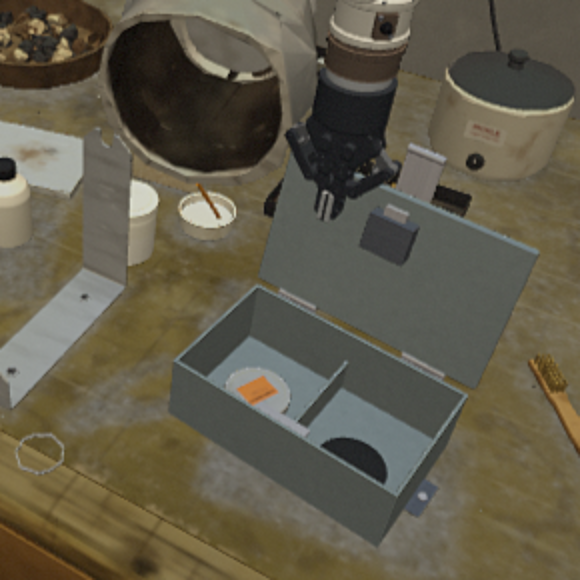

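```bash
python3 - <<'E'
from h import *
S=cams.read_camera("scene")
f=finder.place_of("scene","lid_edge");print(f)
W=lambda x,y,z,o:(o[0]+.9912*x+.1326*y,o[1]-.1326*x+.9912*y,z)
for o in ((524,-276.5),(528,-275)):
  print('rim',proj(S,W(-85,-135,90,o)),proj(S,W(-85,135,90,o)),proj(S,W(85,-135,90,o)))
  for ph in (1.5,1.57,1.6,1.65,1.7,1.75,1.8):
    e=lambda y:proj(S,W(89-178*np.cos(ph),y,94+178*np.sin(ph),o)).round(1)
    print(ph,e(0),e(-135),e(135))
c=S["color"][:,:,::-1];cv2.imwrite("pics/z8.png",cv2.resize(c[160:340,280:480],None,fx=3,fy=3,interpolation=cv2.INTER_CUBIC))
E
```

```text
[{'point': [403.5, 158.7], 'p': 0.58}]
rim [398.88636921 309.61698488] [285.94787111 241.06903395] [434.2510889  258.03369782]
1.5 [393.9 167.1] [460.5 196.5] [336.5 141.8]
1.57 [396.7 164.2] [462.9 193. ] [339.5 139.3]
1.6 [397.9 163. ] [463.9 191.6] [340.8 138.3]
1.65 [399.8 161.2] [465.5 189.5] [342.9 136.8]
1.7 [401.6 159.7] [467.  187.7] [345.  135.5]
1.75 [403.3 158.3] [468.4 186. ] [346.9 134.3]
1.8 [404.9 157.2] [469.6 184.5] [348.8 133.4]
rim [398.79094366 307.75144984] [286.24007581 239.68019076] [434.04509732 256.54576687]
1.5 [393.8 165.9] [460.1 195. ] [336.6 140.8]
1.57 [396.7 162.9] [462.6 191.6] [339.7 138.2]
1.6 [397.8 161.8] [463.6 190.2] [340.9 137.2]
1.65 [399.7 160. ] [465.2 188.1] [343.  135.7]
1.7 [401.5 158.5] [466.7 186.3] [345.1 134.4]
1.75 [403.2 157.1] [468.  184.6] [347.  133.3]
1.8 [404.8 156. ] [469.3 183.2] [348.9 132.4]
```

View pics/z8.png

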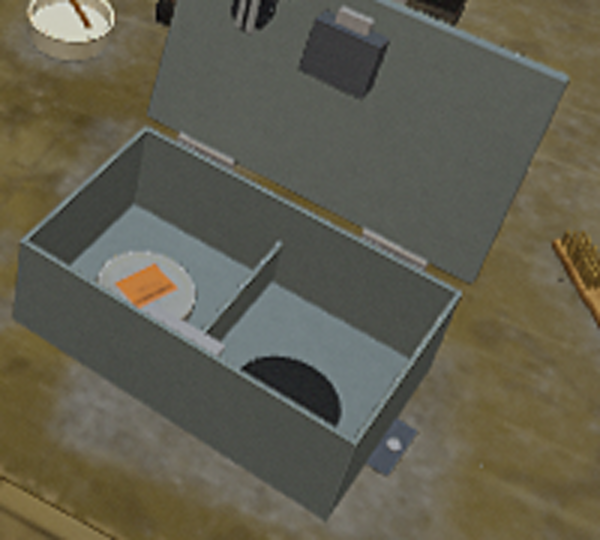

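>>> move_arm:
  moves:
    - [0.03,0.0,0,0,0,0]
    - [0.075,0.02,-0.01,0,0,0]
    - [0.125,0.055,-0.02,0,0,0]
    - [0.175,0.09,-0.02,0,0,0]
    - [0.215,0.13,-0.02,0,0,0]
    - [0.225,0.18,-0.02,0,0,0]
    - [0.225,0.235,-0.02,0,0,0]
    - [0.22,0.29,-0.02,0,0,0]
    - [0.215,0.345,-0.01,0,0,0]
    - [0.2,0.39,0.0,0,0,0]
    - [0.19,0.42,0.0,0,0,0]
    - [0.19,0.42,0.0,0,0,0]
  claw: 1

```text
time_s: 14.8
position: [499.1, 226.0, 216.5]
ee_rot: [-0.0, 0.065, 0.998, 0.0]
ft_force: [-1.0, -0.9, 0.5]
finger_gap: 85.3
```

```bash
python3 - <<'E'
from h import *
s=sense();print(s["position"],s["joints"],s["time_s"])
C={n:cams.read_camera(n) for n in ("scene","top","wrist")}
for l,z in (("mat",4),("tin_mid",20),("bottle_mid",38),("lid_edge",270)):
  r=[]
  for n in C:
    f=finder.place_of(n,l)
    if f: print(l,n,f[0],atz(C[n],f[0]["point"],z,s).round(1))
T=C["top"]["color"][:,:,::-1]
cv2.imwrite("pics/t9.png",cv2.resize(T[130:290,280:440],None,fx=3.7,fy=3.7,interpolation=cv2.INTER_CUBIC))
cv2.imwrite("pics/w9.png",C["wrist"]["color"][:,:,::-1])
E
```

```text
[499.06948476 226.00150729 216.48906285] [4.24895071e-01 3.42028147e-01 1.05243159e-01 1.33388981e+00
 5.82842235e-04 5.54122164e-01] 14.8
mat top {'point': [382.0, 223.0], 'p': 0.65} [ 492.3 -338.4    4. ]
tin_mid scene {'point': [330.3, 260.0], 'p': 0.76} [ 521.8 -219.2   20. ]
tin_mid top {'point': [332.4, 212.9], 'p': 0.91} [ 518. -204.   20.]
bottle_mid scene {'point': [161.9, 202.8], 'p': 0.72} [441.6 222.8  38. ]
bottle_mid top {'point': [171.1, 246.8], 'p': 0.61} [428.9 214.3  38. ]
bottle_mid wrist {'point': [241.6, 105.7], 'p': 0.93} [435.5 222.9  38. ]
lid_edge scene {'point': [402.8, 153.6], 'p': 0.67} [ 658.3 -286.5  270. ]
lid_edge top {'point': [394.0, 145.6], 'p': 0.7} [ 649.9 -297.5  270. ]
```

View pics/t9.png

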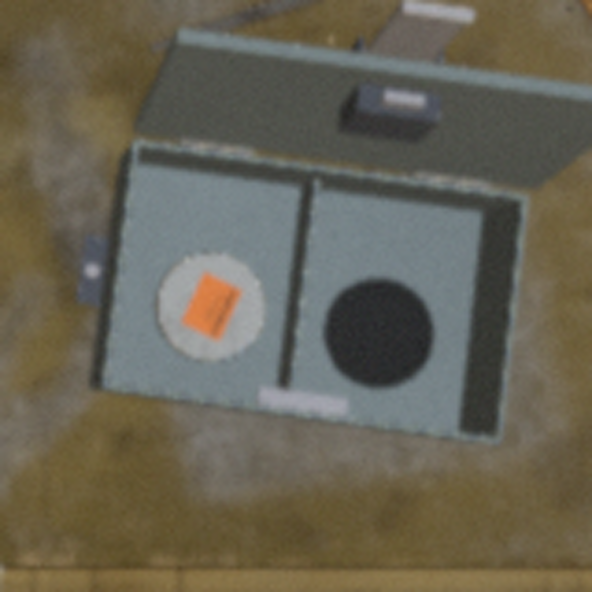

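View pics/w9.png

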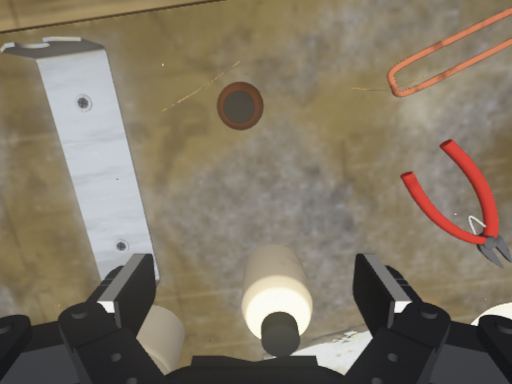

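```bash
python3 - <<'E'
from h import *
s=sense();c=cams.read_camera("wrist");T=cams.read_camera("top")
for p,z in (((240.5,105.7),50),((239,106),76),((240.5,105.5),45)): print(z,atz(c,p,z,s))
m=atz(T,(280+379/3.7,130+332.5/3.7),7);print("mat",m)
for o in ((524,-276.5),(528,-275)):
  d=m[:2]-o;print("local",.9912*d[0]-.1326*d[1],.1326*d[0]+.9912*d[1])
# circle detect
g=cv2.cvtColor(T["color"],cv2.COLOR_RGB2GRAY);k=(g<60).astype(np.uint8);k[:, :360]=0;k[:,405:]=0;k[:190]=0;k[250:]=0
n,l,st,ce=cv2.connectedComponentsWithStats(k)
for i in range(1,n):
    if st[i][4]>200: print(st[i],ce[i],atz(T,ce[i],7))
z=c["color"][60:160,190:290,::-1];cv2.imwrite("pics/wb.png",cv2.resize(z,None,fx=5,fy=5,interpolation=cv2.INTER_CUBIC))
E
```

```text
50 [434.76021072 220.16091048  50.        ]
76 [434.25529478 220.00164452  76.        ]
45 [434.69896374 219.97778354  45.        ]
mat [ 500.53101451 -338.94113517    7.        ]
local -14.982763889916129 -65.00364065766887
local -18.74866388991613 -67.02084065766887
[368 206  28  28 618] [381.88511327 219.5420712 ] [ 501.38331017 -337.5012535     7.        ]
```

View pics/wb.png

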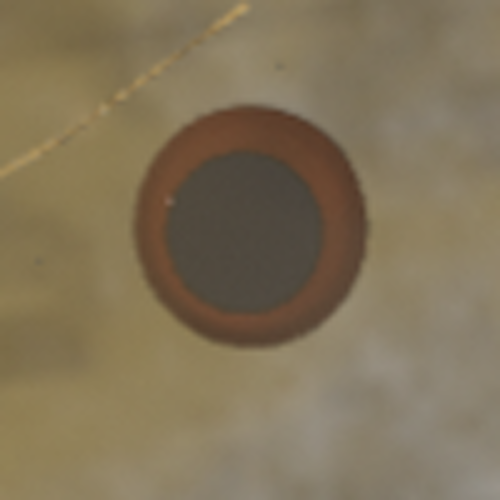

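```bash
python3 - <<'E'
from h import *
s=sense();print(s["position"]);print(local([434.5,220,130],s))
E
```

```text
[498.70301177 223.766395   217.28158719]
[ 0.06314126 -0.01220836  0.08728359]
```

```bash
python3 - <<'E'
from h import *
P=[];B=[]
for i in range(4):
    s=sense();c=cams.read_camera("wrist");P.append(s["position"])
    s2=dict(s);s2["position"]=np.array([0,0,0.]); 
    # tool frame, ideal vertical
    H=np.array(c["hand_eye"]);d=H[:3,:3]@np.array([(240.5-c["cx"])/c["fx"],(105.5-c["cy"])/c["fy"],1]);o=H[:3,3]
    depth=216.5-46; B.append(o+d*(depth-o[2])/d[2])
print(np.array(P).round(1));print(B[0])
E
```

```text
[[498.7 223.8 217.3]
 [498.7 223.8 217.3]
 [498.7 223.8 217.3]
 [498.7 223.8 217.3]]
[ 62.97992948 -12.08269499 170.5       ]
```

>>> move_arm:
  moves:
    - [0.025,-0.005,0.0,0,0,0]
    - [0.05,-0.01,0.01,0,0,0]
    - [0.063,-0.012,0.04,0,0,0]
    - [0.063,-0.012,0.07,0,0,0]
    - [0.063,-0.012,0.1,0,0,0]
    - [0.063,-0.012,0.13,0,0,0]
    - [0.063,-0.012,0.16,0,0,0]
    - [0.063,-0.012,0.185,0,0,0]
    - [0.063,-0.012,0.206,0,0,0]
    - [0.063,-0.012,0.206,0,0,0]

```text
time_s: 17.1
position: [433.2, 219.5, 9.9]
ee_rot: [-0.002, 0.066, 0.998, -0.001]
ft_force: [-1.0, -0.1, -0.2]
finger_gap: 85.1
```

```bash
python3 - <<'E'
from h import *
s=sense();print(s["position"],s["ft_force"])
c=cams.read_camera("wrist");cv2.imwrite("pics/w10.png",c["color"][:,:,::-1])
c=cams.read_camera("scene");cv2.imwrite("pics/s10.png",cv2.resize(c["color"][100:280,80:320,::-1],None,fx=3,fy=3))
E
```

```text
[433.22524301 219.50783256   9.89752489] [-1.04618442 -0.07368746 -0.21101933]
```

View pics/w10.png

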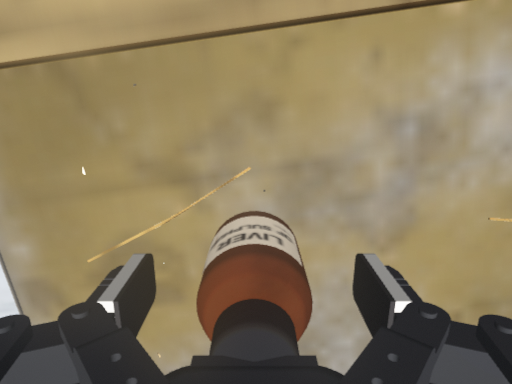

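View pics/s10.png

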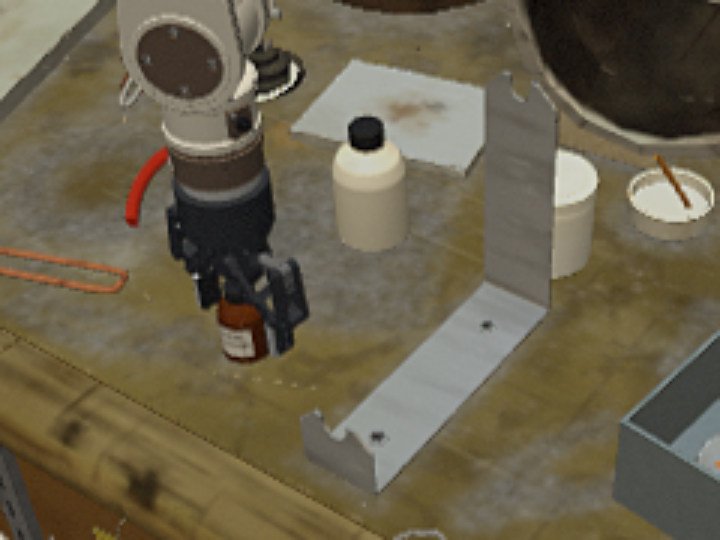

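>>> move_arm:
  moves:
    - [0,0,0,0,0,0]
    - [0,0,0,0,0,0]
    - [0,0,0,0,0,0]
    - [0,0,0,0,0,0]
    - [0,0,0,0,0,0]
    - [0,0,0,0,0,0]
  claw: 0
  grip_force: 25

```text
time_s: 17.95
position: [435.3, 220.4, 12.2]
ee_rot: [0.001, 0.066, 0.998, 0.0]
ft_force: [-0.8, -0.9, 6.5]
finger_gap: 41.2
```

>>> move_arm:
  moves:
    - [0,0,-0.01,0,0,0]
    - [0,0,-0.03,0,0,0]
    - [0,0,-0.06,0,0,0]
    - [0,0,-0.1,0,0,0]
    - [0,0,-0.1,0,0,0]

```text
time_s: 18.58
position: [437.0, 221.5, 114.7]
ee_rot: [0.003, 0.066, 0.998, 0.002]
ft_force: [0.5, -0.7, -1.9]
finger_gap: 41.3
```

```bash
python3 - <<'E'
from h import *
s=sense();print(s["position"],s["ft_force"],s["finger_gap"])
c=cams.read_camera("wrist");cv2.imwrite("pics/w11.png",c["color"][:,:,::-1])
c=cams.read_camera("scene");cv2.imwrite("pics/s11.png",cv2.resize(c["color"][100:280,80:320,::-1],None,fx=3,fy=3))
E
```

```text
[436.99342168 221.45531734 114.74737636] [ 0.45036554 -0.674826   -1.85833888] 41.303684187471056
```

View pics/w11.png

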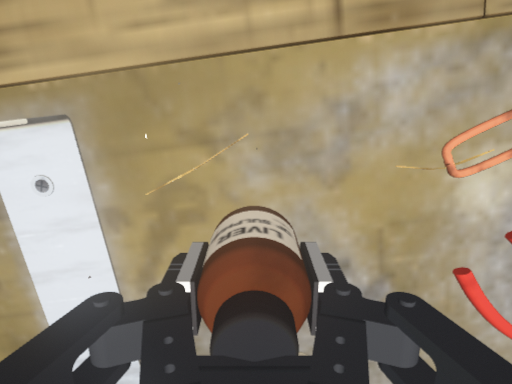

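View pics/s11.png

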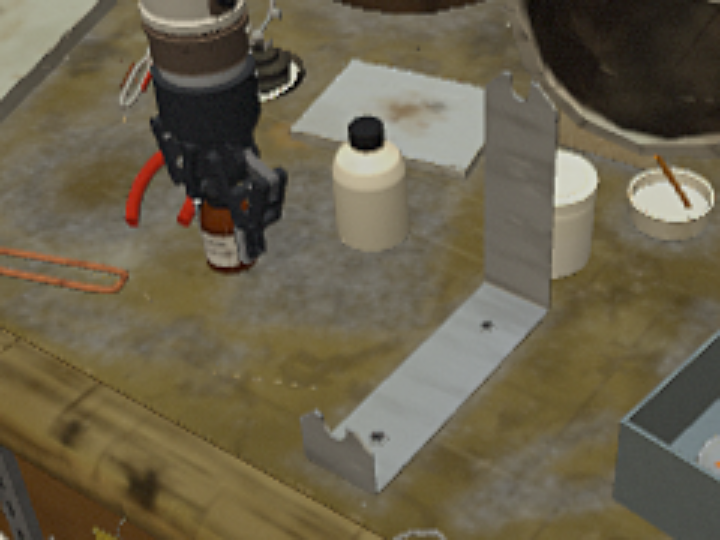

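>>> move_arm:
  moves:
    - [0,0,-0.04,0,0,0]
    - [0,0,-0.08,0,0,0]
    - [-0.007,-0.02,-0.115,0,0,0]
    - [-0.017,-0.05,-0.115,0,0,0]
    - [-0.031,-0.09,-0.115,0,0,0]
    - [-0.045,-0.13,-0.115,0,0,0]
    - [-0.058,-0.17,-0.115,0,0,0]
    - [-0.072,-0.21,-0.115,0,0,0]
    - [-0.086,-0.25,-0.115,0,0,0]
    - [-0.1,-0.29,-0.115,0,0,0]
    - [-0.113,-0.33,-0.115,0,0,0]
    - [-0.127,-0.37,-0.115,0,0,0]
    - [-0.141,-0.41,-0.115,0,0,0]
    - [-0.154,-0.45,-0.115,0,0,0]
    - [-0.168,-0.49,-0.115,0,0,0]
    - [-0.18,-0.525,-0.115,0,0,0]
    - [-0.187,-0.543,-0.115,0,0,0]
    - [-0.187,-0.543,-0.115,0,0,0]
    - [-0.187,-0.543,-0.115,0,0,0]

```text
time_s: 21.05
position: [547.8, -341.7, 224.9]
ee_rot: [-0.001, 0.066, 0.998, 0.001]
ft_force: [-0.2, 0.8, -1.0]
finger_gap: 41.3
```

```bash
python3 - <<'E'
from h import *
s=sense();print(s["position"],s["ft_force"],s["finger_gap"],s["ee_rot"],s["joints"])
c=cams.read_camera("wrist");im=c["color"][:,:,::-1].copy();
f=finder.place_of("wrist","mat");print(f)
if f: print(atz(c,f[0]["point"],4,s))
cv2.imwrite("pics/w12.png",im)
c=cams.read_camera("scene");cv2.imwrite("pics/s12.png",c["color"][:,:,::-1])
E
```

```text
[ 547.77324321 -341.72978864  224.85843129] [-0.20820671  0.7595915  -0.95915962] 41.26512218562978 [-1.27601277e-03  6.59439346e-02  9.97822111e-01  8.96500359e-04] [-5.57950069e-01  5.47345288e-01  4.44623290e-01  1.47117064e+00
  3.74911355e-04 -4.25966843e-01]
[{'point': [250.2, 123.5], 'p': 0.7}, {'point': [375.0, 124.8], 'p': 0.55}]
[ 503.81762776 -339.55690985    4.        ]
```

View pics/w12.png

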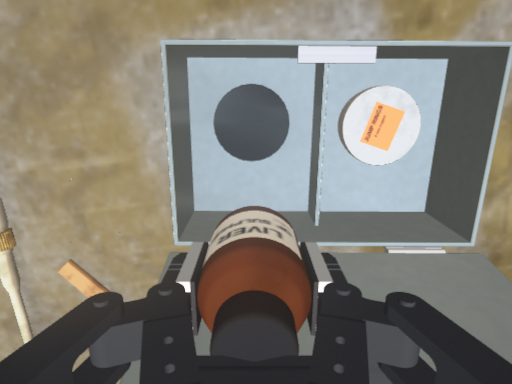

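View pics/s12.png

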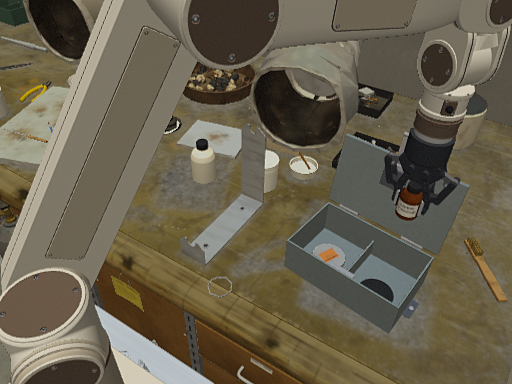

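```bash
python3 - <<'E'
from h import *
s=sense();c=cams.read_camera("wrist")
w=atz(c,(251.7,122.5),7,s);print(w,local(w,s))
E
```

```text
[ 503.82169646 -338.02997585    7.        ] [ 0.04443236 -0.00239379  0.21927181]
```

>>> move_arm:
  moves:
    - [0.015,-0.001,0.0,0,0,0]
    - [0.03,-0.0024,0.01,0,0,0]
    - [0.044,-0.0024,0.03,0,0,0]
    - [0.044,-0.0024,0.06,0,0,0]
    - [0.044,-0.0024,0.09,0,0,0]
    - [0.044,-0.0024,0.12,0,0,0]
    - [0.044,-0.0024,0.15,0,0,0]
    - [0.044,-0.0024,0.17,0,0,0]
    - [0.044,-0.0024,0.185,0,0,0]
    - [0.044,-0.0024,0.193,0,0,0]
    - [0.044,-0.0024,0.193,0,0,0]
    - [0.044,-0.0024,0.193,0,0,0]

```text
time_s: 22.75
position: [505.0, -339.7, 34.2]
ee_rot: [0.001, 0.066, 0.998, -0.0]
ft_force: [-0.1, -0.4, -0.9]
finger_gap: 41.5
```

```bash
python3 - <<'E'
from h import *
s=sense();print(s["position"],s["ft_force"],s["finger_gap"],s["ee_rot"])
c=cams.read_camera("wrist");cv2.imwrite("pics/w13.png",c["color"][:,:,::-1])
c=cams.read_camera("scene");cv2.imwrite("pics/s13.png",cv2.resize(c["color"][140:340,270:470,::-1],None,fx=3,fy=3,interpolation=cv2.INTER_CUBIC))
E
```

```text
[ 505.04968899 -339.69735475   34.23425738] [-0.07976996 -0.40922561 -0.93277037] 41.518190403756066 [ 7.37994689e-04  6.61392696e-02  9.97810038e-01 -4.24301303e-04]
```

View pics/w13.png

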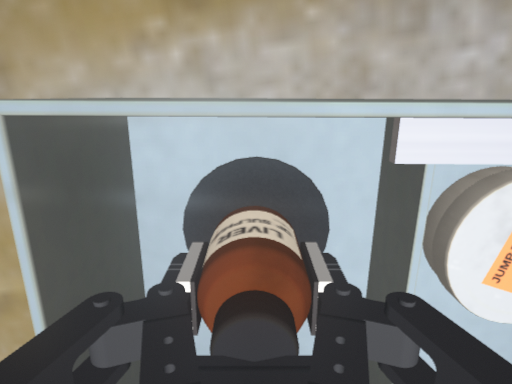

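View pics/s13.png

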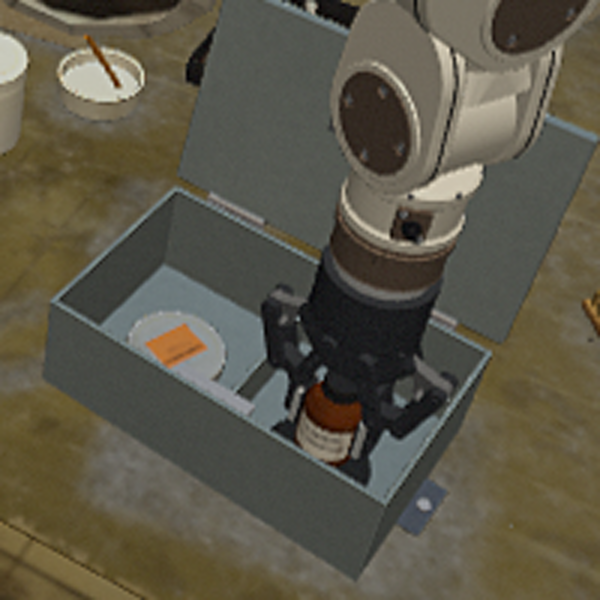

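>>> move_arm:
  moves:
    - [0,0,0.004,0,0,0]
    - [0,0,0.008,0,0,0]
    - [0,0,0.011,0,0,0]
    - [0,0,0.011,0,0,0]

```text
time_s: 23.35
position: [504.1, -339.1, 21.8]
ee_rot: [-0.0, 0.066, 0.998, 0.0]
ft_force: [-0.6, 0.5, -1.0]
finger_gap: 41.2
```

>>> move_arm:
  moves:
    - [0,0,0.001,0,0,0]
    - [0,0,0.002,0,0,0]
    - [0,0,0.002,0,0,0]

```text
time_s: 23.72
position: [504.4, -339.3, 20.3]
ee_rot: [-0.0, 0.066, 0.998, 0.0]
ft_force: [-0.1, -0.9, -1.2]
finger_gap: 41.5
```

>>> move_arm:
  moves:
    - [0,0,0.0005,0,0,0]
    - [0,0,0.001,0,0,0]
    - [0,0,0.001,0,0,0]

```text
time_s: 24.1
position: [504.4, -339.3, 19.3]
ee_rot: [0.0, 0.066, 0.998, 0.0]
ft_force: [0.0, -1.2, -0.9]
finger_gap: 41.2
```

>>> move_arm:
  moves:
    - [0,0,0.0005,0,0,0]
    - [0,0,0.001,0,0,0]
    - [0,0,0.001,0,0,0]

```text
time_s: 24.48
position: [504.4, -339.3, 19.2]
ee_rot: [0.0, 0.066, 0.998, -0.0]
ft_force: [-1.6, 0.7, 5.5]
finger_gap: 41.5
```

>>> move_arm:
  moves:
    - [0,0,0,0,0,0]
    - [0,0,0,0,0,0]
    - [0,0,0,0,0,0]
    - [0,0,0,0,0,0]
    - [0,0,0,0,0,0]
  claw: 0.75

```text
time_s: 25.1
position: [504.5, -337.8, 18.0]
ee_rot: [-0.0, 0.066, 0.998, 0.001]
ft_force: [0.2, 5.3, 0.4]
finger_gap: 64.1
```

>>> move_arm:
  moves:
    - [0,0,-0.01,0,0,0]
    - [0,0,-0.025,0,0,0]
    - [0,0,-0.05,0,0,0]
    - [0,0,-0.08,0,0,0]
    - [0,0,-0.12,0,0,0]
    - [0,0,-0.16,0,0,0]
    - [0.03,0.03,-0.2,0,0,0]
    - [0.06,0.08,-0.2,0,0,0]
    - [0.08,0.13,-0.2,0,0,0]
    - [0.1,0.18,-0.2,0,0,0]
    - [0.12,0.24,-0.2,0,0,0]
    - [0.12,0.3,-0.2,0,0,0]
    - [0.12,0.3,-0.2,0,0,0]

```text
time_s: 26.72
position: [425.8, -22.9, 220.1]
ee_rot: [0.002, 0.062, 0.998, 0.0]
ft_force: [-0.7, -1.2, -0.8]
finger_gap: 64.1
```

```bash
python3 - <<'E'
from h import *
s=sense();print(s["position"],s["ft_force"],s["finger_gap"],s["time_s"])
S=cams.read_camera("scene");T=cams.read_camera("top")
print(finder.place_of("scene","lid_edge"))
for n,c in(("scene",S),("top",T)):
    for l,z in(("bottle_mid",45),("mat",4),("tin_mid",20)):
        f=finder.place_of(n,l)
        if f: print(n,l,f[0],atz(c,f[0]["point"],z).round(1))
a=cv2.resize(S["color"][130:330,280:480,::-1],(400,400),interpolation=cv2.INTER_CUBIC);b=cv2.resize(T["color"][130:270,290:430,::-1],(400,400),interpolation=cv2.INTER_CUBIC)
cv2.imwrite("pics/e.png",np.hstack([a,b]))
E
```

```text
[425.81722573 -22.90444894 220.07555629] [-0.71693143 -1.18842207 -0.79339656] 64.07700900731122 26.725
[{'point': [401.9, 155.0], 'p': 0.63}]
scene bottle_mid {'point': [381.3, 283.5], 'p': 0.68} [ 501.1 -345.2   45. ]
scene mat {'point': [376.2, 292.2], 'p': 0.64} [ 506.8 -340.2    4. ]
scene tin_mid {'point': [330.9, 260.6], 'p': 0.68} [ 520.9 -221.2   20. ]
top bottle_mid {'point': [387.3, 219.3], 'p': 0.71} [ 500.6 -341.5   45. ]
top mat {'point': [387.1, 221.1], 'p': 0.66} [ 497.4 -352.1    4. ]
top tin_mid {'point': [333.0, 213.5], 'p': 0.98} [ 516.4 -205.6   20. ]
```

View pics/e.png

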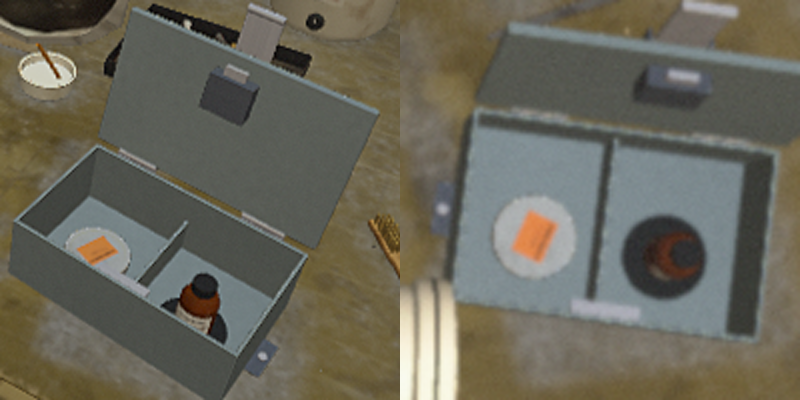

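```bash
python3 - <<'E'
from h import *
S=cams.read_camera("scene");T=cams.read_camera("top")
print("cap top->",atz(T,(389.4,218.2),83),"mat top->",atz(T,(290+664*.35-140,130+256*.35),7))
print("cap scene",atz(S,(280+205/2,130+278/2),83))
for x,y in ((501,-338),(503,-337),(499,-340)):
    print([proj(T,(x,y,z)).round(1) for z in (7,83)],[proj(S,(x,y,z)).round(1) for z in (7,83)])
a=cv2.resize(S["color"][255:315,345:425,::-1],None,fx=9,fy=9,interpolation=cv2.INTER_CUBIC)
cv2.imwrite("pics/f.png",a)
b=cv2.resize(T["color"][195:245,355:415,::-1],None,fx=10,fy=10,interpolation=cv2.INTER_CUBIC);cv2.imwrite("pics/g.png",b)
E
```

```text
cap top-> [ 501.95738463 -336.42289253   83.        ] mat top-> [ 501.233275   -338.86856125    7.        ]
cap scene [ 506.30555433 -337.63651463   83.        ]
[array([382.1, 219.7]), array([390. , 218.6])] [array([374.6, 292.8]), array([381.8, 270.7])]
[array([381.7, 218.9]), array([389.6, 217.8])] [array([374.5, 291.9]), array([381.7, 269.9])]
[array([382.8, 220.4]), array([390.9, 219.4])] [array([375.1, 293.8]), array([382.4, 271.8])]
```

View pics/f.png

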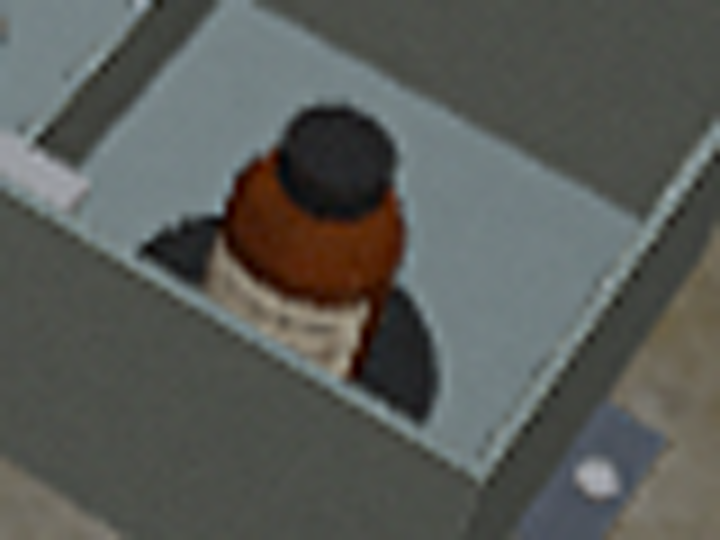

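View pics/g.png

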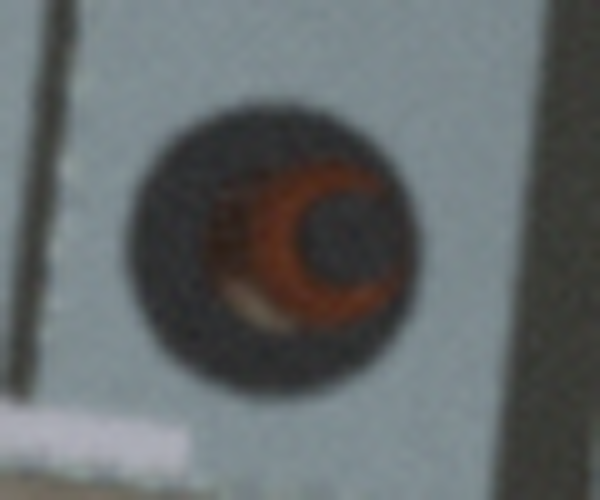

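```bash
python3 - <<'E'
from h import *
print(robot.hand_in())
E
```

```text
the job is handed in; nothing more can be done
None
```

The brown bottle is standing upright on the rubber mat in the right-hand bay, with the lid left open, and I handed the job in at about 27 s. `hand_in` gives no verdict, so the checks below are my own.

- **Opening the case:** I gripped the paddle, lifted it to about 0.55 rad by plan, and raised the lid to about 1.2 rad. I then let go and pushed the lid back with shut fingers.
- **Moving the bottle:** I gripped it at 25 N, carried it over, and lowered it until the wrist force rose by about 6 N. Then I opened the fingers part way and withdrew.

**Last checks:**
- **Position:** From the top camera, the bottle's cap lies about 3 mm from the mat's centre, which fits an upright, centred bottle. The same camera's picture shows it wholly on the mat.
- **Lid:** It measured about 1.75 rad after the push and looked unchanged at the end.
- **Tin:** The network's positions before and after agree within about 2 mm in each camera.
- **Arm:** It ended clear of everything, with only about 1 N of sensor noise.
- **Bystanders:** The cream bottle and jar were not approached. I did not re-measure them at the end.

**Disagreements:**
- The mat network in the top camera was about 11 mm off in the last picture, with the bottle hiding part of the mat. I used the visible outline of the mat instead.
- The cameras disagree with each other by 2 to 5 mm.
- A brief 5 N sideways force showed as the fingers opened. The bottle still stood centred afterwards.

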